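# Hang the altar lantern on the spring-balanced arm

## Robot

A 6-joint arm with a two-finger parallel gripper is mounted at the origin on the work surface. World frame = base frame: x ahead of the robot, y to its left, z up, the work surface at z = 0. Lengths are in m, angles in rad, forces in N, time in s.
With the tool pointing down it reaches from about 0.35 to 0.975 m from the base axis. Payload 4.9 kg.
Tool frame: the origin (TCP) lies at the very end of the fingers, on their centre line; the grasp point (between the pads) lies 19 mm behind it; z points along the fingers, y is the line along which they close (so a half turn about z gives the same grasp; the last joint's range is limited). The gripper opens to 85 mm and grips with 20 to 120 N. Pads are 22 mm wide; open, the fingers measure 114 mm over their backs; the gripper's body (76 mm by 85 mm) begins 54 mm behind the grasp point. The pads swing forward as they close: fully open they stand 13 mm farther back than shut.
Start: joints at [-1.297, 0.053, 1.613, -0, 1.476, -0.119], TCP at [0.239, -0.577, 0.231] pointing down, gripper open.
Joint ranges: [-3.01, 3.01], [-1.01, 2.22], [0.06, 2.58], [-1.02, 4.17], [0.09, 2.62], [-3.14, 3.14]. Speed limits (rad/s): [2.57, 2.57, 3.14, 3.14, 3.14, 3.14].

## Interface

Orientations are given as a rotation vector (axis times angle).
In Python, from station import ctrl, imaging gives the robot as it stands.
- The arm moves only by the tool play_rows, never from a script. Its argument "series" is a list of rows, each a list of 3 entries, a list of its own where there are three numbers: the opening, from 0 (shut) to 1 (fully open), then the shift along the tool's x, y, z each as a share of 0.05 m, from -1 to 1, then the turn, a rotation vector about the tool's x, y, z each as a share of 8 degrees, from -1 to 1. In form: [[grip, [dx, dy, dz], [ax, ay, az]], ...]. A call has 1 to 8 rows; each row shifts and turns the commanded pose from where the row before left it, along the tool's axes as they then stand; what a row does not reach is not made up. A row lasts 1/8 s, in which the tool goes at most 62.5 mm and 10.7 degrees, less where a joint would pass 70% of its speed; a pose out of reach is approached as far as the arm can. A call with a number of a shift or a turn outside -1 to 1 is refused whole. A call with a gripper value outside its range is refused whole. The fingers move at their own pace and stop on an object; "force" is the grip in N (left out, the last holds). Time passes only in rows, so rows that do not move let the fingers close. It gives the time, the measured TCP pose, the force, the opening and the grip force at its end, in the units of the state.
- ctrl.get_obs(): the state, without advancing time (a new reading comes with each control period).
- imaging.get_image(name): name is "scene" or "top" or "wrist"; returns a dict with "color" (400x640x3 uint8, blue, green, red), "fx", "fy", "cx", "cy" (pixels), "extrinsics" (4x4, takes a point from world to camera coordinates); the wrist camera has in their place "hand_eye" (4x4, takes a point from camera to tool coordinates, whose origin is the TCP and whose axes are the flange's). Camera axes: x right, y down, z forward; pixel columns grow to the right and rows downward; lengths in m; the calibration is good to about 2 mm. The wrist camera is an equidistant fisheye: a pixel r from the principal point sees the ray r / f radians off the axis. A picture is of the moment at which its call begins: read the wrist's pose just before it. There is no depth.
- ctrl.finish_job(): hands the job in; it is judged then, once.
The state is a dict: "t": time; "q": joint angles; "dq": joint speeds; "effort": joint torques, N m; "tool_pos": TCP position; "tool_rot": TCP orientation; "contact_force": force on the tool from outside, world axes, zero at the start; "wrist_torque": the same for the moment, N m; "opening": finger opening in m; "grip_force": force on a finger pad.
Only numpy, scipy, OpenCV 4.12 (cv2) and the standard library are available. Lean on these libraries where they do the work, as an engineer would, in place of code of your own. Each camera call takes 0.05 s, during which the arm holds its last target. There are 200 camera calls.

## Task

Pick up the lantern by its brass stirrup, thread the stirrup over the upturned tip of the hook on the spring-balanced arm, and let the lantern down slowly and gently so that the arm sinks under it. Keep hold until the arm is still and carries the lantern's whole weight, so that on letting go it neither drops nor springs back, and leave the lantern hanging freely and still in the hook. The lantern must stay upright, and the bowl of grey amulets and the candlestick must stay where they are.

Things in the scene. Friction and masses are not known exactly. Their poses are not given: they have to be found in the camera images.
- lantern: Lantern: silver six-sided frame with glass panes, foot 104 mm across, conical roof 118 mm across, eaves 88 mm and roof top 124 mm up; on top a rigid brass stirrup (upside-down U). Origin: centre of underside, z up. The same after a half turn. Mass 0.34 to 0.96 kg, different at every start.
- lantern_grip (a point): Where to grip: midway between the stirrup's two upright straps, 158 mm above the underside; axes as the lantern's. The straps stand apart along x: outer faces 50 mm, inner faces 40 mm apart, 14 mm wide along y, from 124 to 172 mm above the underside. Fingers close along x on the outer faces.
- lantern_eye (a point): Underside of the top of the stirrup's pointed arch (6 mm round bar), 183 mm above the lantern's underside, 25 mm above lantern_grip. The opening below it, seen along y, is 58 mm tall and 40 mm wide. Axes as the lantern's.
- stand: The stand of the balanced arm: dark round foot 190 mm across, steel post 28 mm thick; fixed to the table. Origin at the centre of its underside, z up.
- hook: End bracket of the arm with its brass hook; stays level as the arm sinks. x points level out along the hook, away from the post; z up. Origin on the bracket's upper pin, 75 mm behind the hook's seat and 20 mm above it.
- hook_seat (a point): Bottom of the hook's saddle (top of its 7 mm round bar), where the top of the stirrup must rest; axes as the hook's. The upturned tip is 20 mm farther out (+x) and 26 mm higher; the bar's underside is 7 mm lower; towards the arm the bar rises 10 mm over 30 mm. Nothing of the arm stands more than 35 mm above this point.
- balance_arm (a joint): How far the sprung parallel-link arm (links 240 mm) has sunk, rad: 0 at its upper stop, where it rests unloaded with the seat about 300 mm above the table; at most 0.45. It starts to sink at about 2 N on the hook, then sinks about 9 mm (0.04 rad) per further newton; little damped.
- swing (a joint): Turn of the arm about its upright post, rad, counterclockwise from above; it swings freely with slight friction (about 0.3 N at the hook) and differs from start to start.
- grey_bowl_center (a point): Gilt footed bowl of grey amulets, 120 mm across, 85 mm tall, loose; point on its axis 42 mm up. Leave where it is.
- candlestick_center (a point): Brass candlestick with a stub, 68 mm across the foot, 125 mm tall, loose; point on its axis 60 mm up. Leave where it is.
Not all that is in view belongs to the job. What is shaped like the lantern but red is not meant.

How it is judged:
By the outcome, as a careful person would: the job done as asked, in the order asked, and still so for the second after the job is handed in, with the robot touching nothing.
It also fails if it takes over 64 s, if anything falls off the work surface, if the arm or the gripper's body presses on something with over 40 N, if the wrist force passes 120 N, or if a joint passes its speed limit or range.

## Working session

There is one attempt and no reset: what is moved stays moved. The work goes in short steps, Python scripts to look and compute and a tool call to move; the robot and the scene stay as the last step left them, time stands still between calls to the robot, and variables do not carry over. Pictures are saved under pics/ and viewed, at most 10 in all, crops included, and the job is handed in when it is done.

Besides the shell and the picture viewer there is one more tool, called after "Request:" in YAML: its name, and indented under it one key for each argument. play_rows: Moves the arm, as the interface text tells. Shift numbers are shares of 0.05 m and turn numbers shares of 8 degrees, none past 1 either way. Its arguments: {"type":"object","properties":{"series":{"type":"array"},"force":{"type":"number"}},"required":["series"]}

```bash
ls; mkdir -p pics
cat > h.py <<'E'
import numpy as np, cv2, sys
from scipy.spatial.transform import Rotation as R
from station import ctrl, imaging
def grab(n,f=None):
    o=ctrl.get_obs(); d=imaging.get_image(n); d['obs']=o
    if f: cv2.imwrite('pics/'+f,d['color'])
    return d
def ray(d,u,v):
    if 'extrinsics' in d:
        E=np.array(d['extrinsics']); r=np.array([(u-d['cx'])/d['fx'],(v-d['cy'])/d['fy'],1])
        return -E[:3,:3].T@E[:3,3], E[:3,:3].T@r/np.linalg.norm(r)
    a=np.array([(u-d['cx'])/d['fx'],(v-d['cy'])/d['fy']]); t=np.linalg.norm(a)
    r=np.array([*(np.sin(t)*a/max(t,1e-9)),np.cos(t)])
    H=np.array(d['hand_eye']); W=R.from_rotvec(d['obs']['tool_rot']).as_matrix(); p=np.array(d['obs']['tool_pos'])
    return W@H[:3,3]+p, W@H[:3,:3]@r
def onz(d,u,v,z):
    o,r=ray(d,u,v); return o+r*(z-o[2])/r[2]
def proj(d,P):
    E=np.array(d['extrinsics']); c=E[:3,:3]@np.array(P)+E[:3,3]
    return np.array([d['fx']*c[0]/c[2]+d['cx'],d['fy']*c[1]/c[2]+d['cy']])
def two(a,pa,b,pb):
    o1,r1=ray(a,*pa); o2,r2=ray(b,*pb)
    s=np.linalg.lstsq(np.c_[r1,-r2],o2-o1,rcond=None)[0]
    A=o1+r1*s[0];B=o2+r2*s[1]; return (A+B)/2,np.linalg.norm(A-B)
E
python3 - <<'E'
from h import *
s=grab('scene'); t=grab('top')
cv2.imwrite('pics/a.png',s['color']); cv2.imwrite('pics/b.png',t['color'])
for d in(s,t): print(d['fx'],d['fy'],d['cx'],d['cy'],np.round(ray(d,320,200),3))
print(ctrl.get_obs())
E
```

```text
pics
427.29218039831295 427.29218039831295 323.7041917385175 205.1283460042506 [[ 1.13  -0.556  0.997]
 [-0.542  0.509 -0.669]]
395.4235457720448 395.4235457720448 323.0218848159087 200.6176045744964 [[ 0.335  0.028  1.455]
 [ 0.144  0.008 -0.99 ]]
{'t': 0.1, 'q': array([-1.29702089e+00,  5.33140789e-02,  1.61415222e+00, -1.40175225e-05,
        1.47602372e+00, -1.18968099e-01]), 'dq': array([ 0.00095112, -0.00097245, -0.0033186 ,  0.00085948, -0.00098122,
        0.00063016]), 'effort': array([-3.38805012e-05, -3.94898343e+01, -3.71366286e+01, -1.36406470e-04,
        3.86374086e-03,  2.75619101e-06]), 'tool_pos': array([ 0.23906313, -0.57685636,  0.23017424]), 'tool_rot': array([-3.07935953e+00, -6.12595991e-01,  2.52161239e-04]), 'contact_force': array([ 0.08728076,  0.32588745, -0.75473912]), 'wrist_torque': array([-0.00422733, -0.02469197, -0.0460664 ]), 'grip_force': 0.0, 'opening': 0.08544458192762279}
```

View pics/a.png

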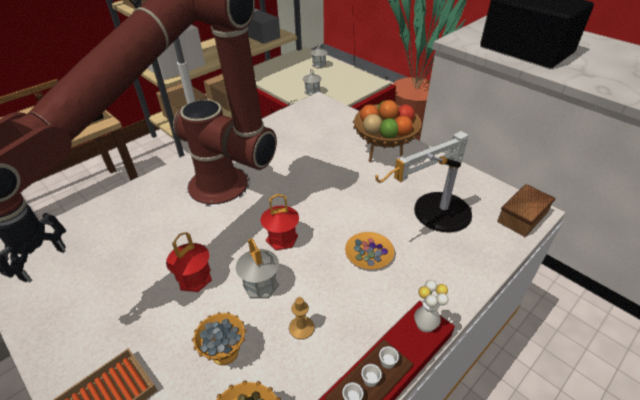

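View pics/b.png

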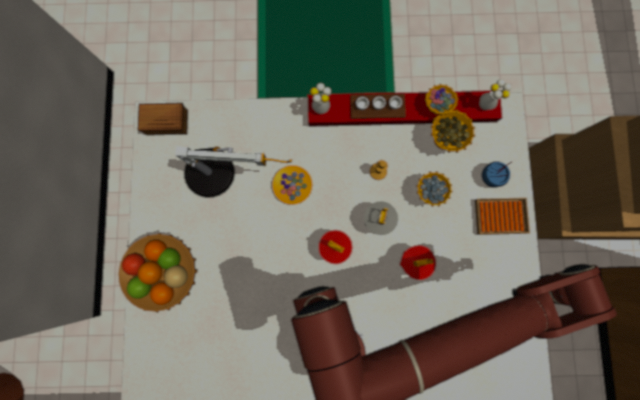

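Candidates: silver lantern on the table (scene 258,270; top 377,216); red ones (scene 190,265 and 281,222), excluded by colour; two silver ones on the side table (scene 318,57 and 312,82), which are off the work surface. I choose the silver one at (258,270). Hook: scene (380,178), top (288,161). Next, a close crop to check the choice.

Run:
```python
import cv2,numpy as np
a=cv2.imread('pics/a.png');b=cv2.imread('pics/b.png')
def c(i,x,y,w,h,k): return cv2.resize(i[y:y+h,x:x+w],(w*k,h*k),interpolation=cv2.INTER_CUBIC)
A=c(a,225,230,80,75,5);B=c(b,345,180,80,75,5)
C=c(a,365,125,130,105,3);D=c(b,170,130,130,70,3)
im=np.zeros((600,800,3),np.uint8)
im[:375,:400]=A;im[:375,400:]=B
C=C[:225];im[375:600,:390]=C;im[375:585,400:790]=D
cv2.imwrite('pics/c.png',im)
```

```text
(no output)
```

View pics/c.png

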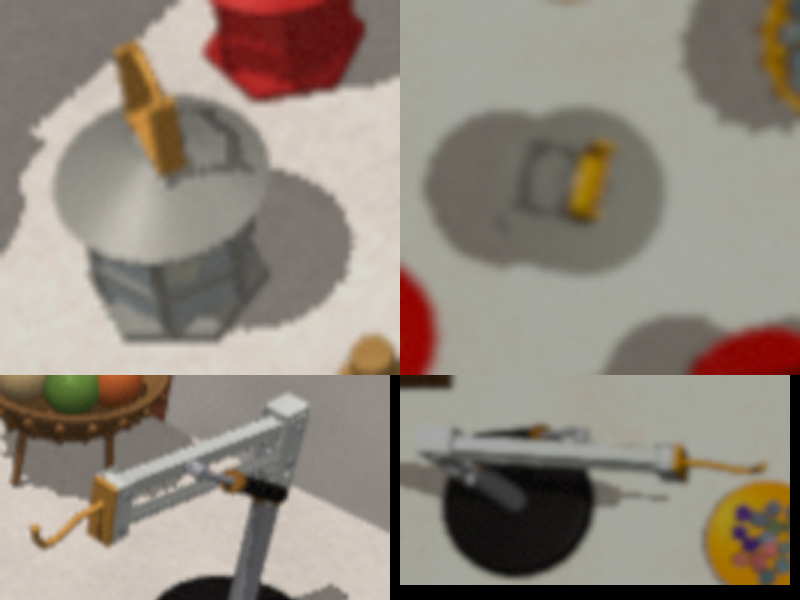

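Run:
```python
from h import *
s=grab('scene');t=grab('top')
def m(d,x,y,w,h,lo,hi):
    k=cv2.inRange(cv2.cvtColor(d['color'],cv2.COLOR_BGR2HSV),lo,hi); z=np.zeros_like(k); z[y:y+h,x:x+w]=k[y:y+h,x:x+w]; return z
st=m(t,345,190,70,50,(12,120,80),(32,255,255)); p=np.argwhere(st)[:,::-1]; print('stirrup top px',len(p),p.mean(0),p.min(0),p.max(0),cv2.minAreaRect(p.astype(np.float32)))
ss=m(s,240,232,30,40,(10,110,60),(32,255,255)); q=np.argwhere(ss)[:,::-1]; print('scene',len(q),q.mean(0),q.min(0),q.max(0),cv2.minAreaRect(q.astype(np.float32)))
print('stir pos@.18',onz(t,*p.mean(0),.175))
# eaves circle from top
print('eaves top c',onz(t,381,218,.088),'apex 2view',two(t,(384,216),s,(254,245)))
# stand foot
k=m(t,175,140,65,60,(0,0,0),(180,255,45)); c=max(cv2.findContours(k,0,2)[0],key=cv2.contourArea); print('foot',cv2.minEnclosingCircle(c), onz(t,*cv2.minEnclosingCircle(c)[0],.01))
f=m(s,410,185,65,50,(0,0,0),(180,255,45)); c=max(cv2.findContours(f,0,2)[0],key=cv2.contourArea); e=cv2.fitEllipse(c); print('foot s',onz(s,*e[0],.008))
# hook top
hk=m(t,258,150,40,20,(8,80,60),(32,255,255)); c=np.argwhere(hk)[:,::-1]; print('hook px',c.min(0),c.max(0)); 
for u in range(258,296): 
    v=c[c[:,0]==u,1]; print(u,v.mean() if len(v) else None,len(v),end='; ')
tip=c[c[:,0]==c[:,0].max()].mean(0); print('tip',tip,onz(t,*tip,.326))
hs=m(s,370,150,40,40,(8,100,60),(32,255,255)); c=np.argwhere(hs)[:,::-1]; print('hook scene',c.min(0),c.max(0), c[c[:,0]<379].tolist())
print('bowl',onz(t,434,189,.06),'candle',onz(t,379,170,.1))
```

```text
stirrup top px 92 [382.59782609 215.67391304] [379 208] [387 223] ((382.41766357421875, 215.37057495117188), (6.18251895904541, 15.944390296936035), 12.528807640075684)
scene 192 [254.55208333 251.65104167] [248 238] [261 264] ((254.20587158203125, 251.17645263671875), (26.239282608032227, 9.432422637939453), 59.036251068115234)
stir pos@.18 [ 0.46509246 -0.1635493   0.175     ]
eaves top c [ 0.46598493 -0.17068771  0.088     ] apex 2view (array([ 0.46442975, -0.16920135,  0.16875892]), np.float64(0.0004549200803994286))
foot ((209.0, 172.0), 24.515399932861328) [0.66024456 0.45229578 0.01      ]
foot s [0.66422586 0.44152214 0.008     ]
hook px [261 153] [297 169]
258 None 0; 259 None 0; 260 None 0; 261 158.0 9; 262 158.0 11; 263 158.5 12; 264 159.0 11; 265 160.0 7; 266 159.0 3; 267 159.0 3; 268 159.0 3; 269 159.0 3; 270 159.0 3; 271 159.5 2; 272 159.5 2; 273 159.5 2; 274 159.5 2; 275 159.5 2; 276 160.0 3; 277 160.0 3; 278 160.5 2; 279 160.5 2; 280 163.33333333333334 3; 281 164.0 5; 282 164.0 5; 283 164.5 6; 284 165.4 5; 285 165.5 6; 286 165.5 6; 287 165.42857142857142 7; 288 166.0 6; 289 165.14285714285714 7; 290 164.375 8; 291 164.375 8; 292 167.0 5; 293 167.0 5; 294 167.0 5; 295 167.0 5; tip [297. 167.] [0.59803907 0.10258777 0.326     ]
hook scene [370 150] [403 181] [[371, 150], [372, 150], [370, 151], [371, 151], [372, 151], [370, 152], [371, 152], [372, 152], [370, 153], [371, 153], [370, 154], [371, 154], [370, 155], [371, 155], [370, 156], [371, 156], [370, 157], [371, 157], [370, 158], [370, 159], [370, 160], [376, 175], [377, 175], [375, 176], [376, 176], [377, 176], [376, 177], [377, 177], [376, 178], [377, 178], [376, 179], [377, 179], [377, 180], [378, 180], [378, 181]]
bowl [ 0.5684102  -0.36852647  0.06      ] candle [ 0.63344154 -0.16919827  0.1       ]
```

Request:
play_rows:
  series:
    - [1, [0, 0, -1], [0, 0, 0]]
    - [1, [0.5, -0.4, -1], [0, 0, 0]]
    - [1, [0.8, -0.6, 0], [0, 0, -0.8]]
    - [1, [0.8, -0.5, 0], [0, 0, -0.8]]
    - [1, [0.9, -0.4, 0], [0, 0, -0.8]]
    - [1, [0.9, -0.3, 0], [0, 0, -0.8]]
    - [1, [1, -0.2, 0], [0, 0, -0.8]]
    - [1, [0.5, -0.1, 0], [0, 0, -0.8]]

```text
t: 1.2
tool_pos: [0.3891, -0.3124, 0.3312]
tool_rot: [-2.703, -1.6, -0.001]
contact_force: [0.5, 0.1, -0.5]
opening: 0.0857
grip_force: 0.0
```

```bash
cat >> h.py <<'E'
def delta(P,yaw=None):
    "units in tool axes to go from now to world P; turn so tool y has given yaw (deg, mod 180)"
    o=ctrl.get_obs(); W=R.from_rotvec(o['tool_rot']).as_matrix(); p=np.array(o['tool_pos'])
    y=np.degrees(np.arctan2(W[1,1],W[0,1])); print('t',round(o['t'],2),'p',p.round(4),'tooly yaw',y.round(2),'tilt z',W[:,2].round(3),'F',np.round(o['contact_force'],2),'T',np.round(o['wrist_torque'],2),'open',round(o['opening'],4),'grip',round(o['grip_force'],1))
    if P is not None: print('shift units',(W.T@(np.array(P)-p)/.05).round(2), 'world d',(np.array(P)-p).round(4))
    if yaw is not None: print('az units',round(-(((yaw-y+90)%180)-90)/8,2))
E
python3 - <<'E'
from h import *
delta((.465,-.17,.33),-12)
E
```

```text
t 1.2 p [ 0.3891 -0.3124  0.3312] tooly yaw -28.76 tilt z [ 0.  0. -1.] F [ 0.48  0.11 -0.51] T [-0.01 -0.    0.02] open 0.0857 grip 0.0
shift units [ 3.23 -0.04  0.02] world d [ 0.0759  0.1424 -0.0012]
az units -2.1
```

Request:
play_rows:
  series:
    - [1, [0.8, 0, 0], [0, 0, 0]]
    - [1, [0.8, 0, 0], [0, 0, 0]]
    - [1, [0.8, 0, 0], [0, 0, 0]]
    - [1, [0.8, 0, 0], [0, 0, 0]]
    - [1, [0, 0, 0], [0, 0, -1]]
    - [1, [0, 0, 0], [0, 0, -1]]
    - [1, [0, 0, 0], [0, 0, 0]]
    - [1, [0, 0, 0], [0, 0, 0]]

```text
t: 2.2
tool_pos: [0.4659, -0.1747, 0.3312]
tool_rot: [-2.462, -1.951, 0.0]
contact_force: [-0.7, 0.0, -0.2]
opening: 0.0854
grip_force: 0.0
```

Run:
```python
from h import *
d=grab('wrist'); t=grab('top','t2.png'); np.save('pics/w1.npy',d,allow_pickle=True)
delta(None)
print(d['fx'],d['cx'],d['cy'],np.round(d['hand_eye'],3).tolist())
cv2.imwrite('pics/w1.png',cv2.resize(d['color'],(800,500),interpolation=cv2.INTER_CUBIC))
```

```text
t 2.3 p [ 0.466  -0.1748  0.3313] tooly yaw -13.18 tilt z [-0.  0. -1.] F [-0.97 -1.2   0.63] T [0.05 0.02 0.  ] open 0.0856 grip 0.0
309.70691628693146 323.6689174149572 191.1124499750307 [[0.001, -0.963, -0.269, 0.068], [1.0, 0.001, 0.001, 0.0], [-0.0, -0.269, 0.963, -0.143], [0.0, 0.0, 0.0, 1.0]]
```

View pics/w1.png

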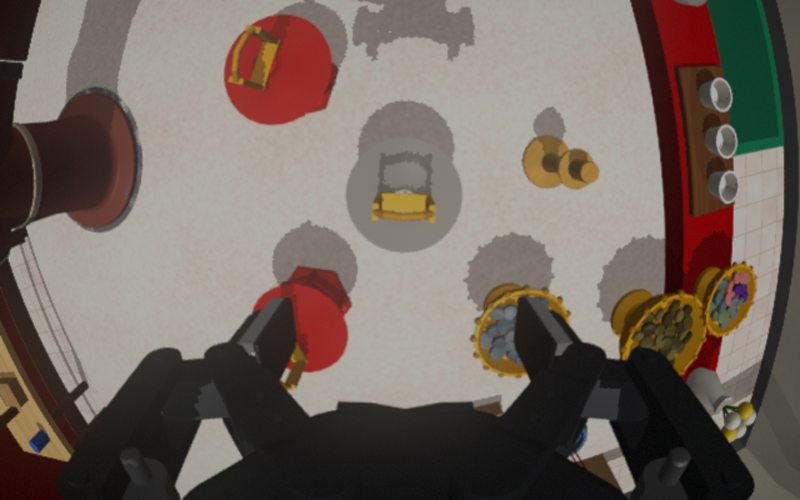

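```bash
python3 - <<'E'
from h import *
d=np.load('pics/w1.npy',allow_pickle=True).item(); c=d['color']
k=cv2.inRange(cv2.cvtColor(c,cv2.COLOR_BGR2HSV),(15,110,50),(35,255,255)); z=np.zeros_like(k); z[140:190,280:370]=k[140:190,280:370]
for v in range(145,185): 
    r=np.flatnonzero(z[v]); 
    if len(r): print(v,r.min(),r.max(),len(r),end=' | ')
print()
for u in range(292,356,4):
    r=np.flatnonzero(z[:,u]); 
    if len(r): print(u,r.min(),r.max(),end=' | ')
print()
# roof outline: gray
for h in (.172,.186):
  for (u,v) in((298,172),(348,172),(298,176),(348,177),(323,160)): print(h,(u,v),onz(d,u,v,h).round(4))
E
python3 -c "
import cv2;a=cv2.imread('pics/w1.npy') if 0 else None
import numpy as np;d=np.load('pics/w1.npy',allow_pickle=True).item();c=d['color'][100:210,265:385]
cv2.imwrite('pics/w1c.png',cv2.resize(c,None,fx=5,fy=5,interpolation=2))"
```

```text
154 303 314 12 | 155 301 343 43 | 156 301 344 44 | 157 301 344 44 | 158 301 344 44 | 159 300 345 46 | 160 300 345 46 | 161 299 346 48 | 162 299 346 48 | 163 298 347 50 | 164 298 347 50 | 165 298 347 50 | 166 298 347 50 | 167 298 347 50 | 168 298 347 50 | 169 298 347 45 | 170 298 347 46 | 171 298 347 50 | 172 298 347 50 | 173 298 347 50 | 174 298 347 45 | 175 298 347 33 | 176 299 347 10 | 177 343 347 5 | 
300 159 176 | 304 154 173 | 308 154 174 | 312 154 174 | 316 155 175 | 320 155 175 | 324 155 175 | 328 155 175 | 332 155 175 | 336 155 175 | 340 155 174 | 344 156 177 | 
0.172 (298, 172) [ 0.4422 -0.1653  0.172 ]
0.172 (348, 172) [ 0.4909 -0.1767  0.172 ]
0.172 (298, 176) [ 0.4412 -0.1693  0.172 ]
0.172 (348, 177) [ 0.4898 -0.1817  0.172 ]
0.172 (323, 160) [ 0.4693 -0.1592  0.172 ]
0.186 (298, 172) [ 0.4441 -0.1627  0.186 ]
0.186 (348, 172) [ 0.4905 -0.1735  0.186 ]
0.186 (298, 176) [ 0.4431 -0.1665  0.186 ]
0.186 (348, 177) [ 0.4895 -0.1783  0.186 ]
0.186 (323, 160) [ 0.4699 -0.1568  0.186 ]
```

View pics/w1c.png

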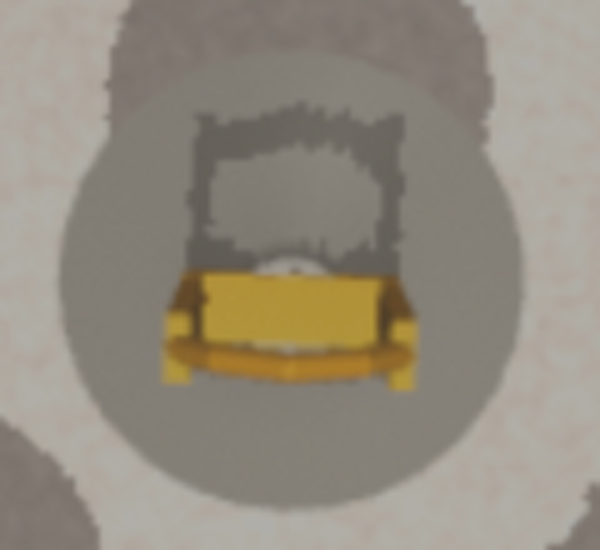

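Run:
```python
from h import *
d=np.load('pics/w1.npy',allow_pickle=True).item()
P=[onz(d,265+(x-2)/5,100+(y-2)/5,.172) for x,y in((163,383),(163,312),(417,388),(417,317))]
P=np.array(P);print(P.round(4)); print('c',P.mean(0),'yaw',[np.degrees(np.arctan2(*(P[i+2]-P[i])[[1,0]])).round(2) for i in(0,1)], 'w',np.linalg.norm(P[2]-P[0]),np.linalg.norm(P[1]-P[0]))
print('apex',onz(d,265+(290-2)/5,100+(364-2)/5,.186))
# roof circle eaves
print('roof',onz(d,265+290/5,100+285/5,.088))
delta((*P.mean(0)[:2],.141),-14)
```

```text
[[ 0.4404 -0.1693  0.172 ]
 [ 0.4439 -0.1553  0.172 ]
 [ 0.4898 -0.1819  0.172 ]
 [ 0.4928 -0.1677  0.172 ]]
c [ 0.46673987 -0.16854287  0.172     ] yaw [np.float64(-14.31), np.float64(-14.31)] w 0.051002435270249995 0.0144817443290426
apex [ 0.4668119  -0.16841914  0.186     ]
roof [ 0.46673937 -0.16957475  0.088     ]
t 2.3 p [ 0.466  -0.1748  0.3313] tooly yaw -13.18 tilt z [-0.  0. -1.] F [-0.97 -1.2   0.63] T [0.05 0.02 0.  ] open 0.0856 grip 0.0
shift units [ 0.13 -0.01  3.81] world d [ 0.0008  0.0063 -0.1903]
az units 0.1
```

Request:
play_rows:
  series:
    - [1, [0.13, -0.01, 0.5], [0, 0, 0.14]]
    - [1, [0, 0, 0.8], [0, 0, 0]]
    - [1, [0, 0, 0.8], [0, 0, 0]]
    - [1, [0, 0, 0.8], [0, 0, 0]]
    - [1, [0, 0, 0.5], [0, 0, 0]]
    - [1, [0, 0, 0.4], [0, 0, 0]]
    - [1, [0, 0, 0], [0, 0, 0]]
    - [1, [0, 0, 0], [0, 0, 0]]

```text
t: 3.3
tool_pos: [0.4675, -0.1686, 0.1424]
tool_rot: [2.479, 1.928, 0.001]
contact_force: [0.0, 0.6, -0.0]
opening: 0.0856
grip_force: 0.0
```

Request:
play_rows:
  force: 50
  series:
    - [0.6, [0, 0, 0], [0, 0, 0]]
    - [0.4, [0, 0, 0], [0, 0, 0]]
    - [0.2, [0, 0, 0], [0, 0, 0]]
    - [0, [0, 0, 0], [0, 0, 0]]
    - [0, [0, 0, 0], [0, 0, 0]]
    - [0, [0, 0, 0], [0, 0, 0]]

```text
t: 4.05
tool_pos: [0.4673, -0.1684, 0.1425]
tool_rot: [2.479, 1.929, 0.0]
contact_force: [-3.4, 1.5, 6.4]
opening: 0.0495
grip_force: 52.7
```

Run:
```python
from h import *
delta((.4667,-.1685,.300))
w=grab('wrist'); cv2.imwrite('pics/w2.png',w['color'][100:400,150:500])
```

```text
t 4.05 p [ 0.4673 -0.1684  0.1425] tooly yaw -14.22 tilt z [ 0.001 -0.001 -1.   ] F [-3.36  1.46  6.41] T [ 0.18  0.47 -0.01] open 0.0495 grip 52.7
shift units [-0.01 -0.01 -3.15] world d [-6.000e-04 -1.000e-04  1.575e-01]
```

View pics/w2.png

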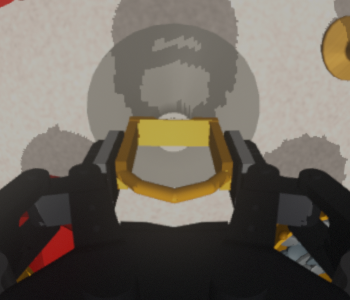

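Request:
play_rows:
  series:
    - [0, [0, 0, -0.2], [0, 0, 0]]
    - [0, [0, 0, -0.5], [0, 0, 0]]
    - [0, [0, 0, -0.6], [0, 0, 0]]
    - [0, [0, 0, -0.6], [0, 0, 0]]
    - [0, [0, 0, -0.6], [0, 0, 0]]
    - [0, [0, 0, -0.5], [0, 0, 0]]
    - [0, [0, 0, -0.2], [0, 0, 0]]
    - [0, [0, 0, 0], [0, 0, 0]]

```text
t: 5.1
tool_pos: [0.4669, -0.1682, 0.3008]
tool_rot: [-2.479, -1.929, 0.0]
contact_force: [-1.2, 0.2, -6.5]
opening: 0.0489
grip_force: 53.8
```

Run:
```python
from h import *
F=[]
for i in range(4):
    t=grab('top'); F.append(t['obs']['contact_force'])
s=grab('scene'); delta(None); print('F',np.mean(F,0))
np.save('pics/t3.npy',t,allow_pickle=True);np.save('pics/s3.npy',s,allow_pickle=True)
def c(i,x,y,w,h,k): return cv2.resize(i[y:y+h,x:x+w],(w*k,h*k),interpolation=cv2.INTER_CUBIC)
im=np.zeros((600,800,3),np.uint8)
im[:300]=c(s['color'],365,130,100,50,8)[:300,:800] if 0 else c(s['color'],365,150,80,30,10)
im[300:]=c(t['color'],170,140,133,50,6)[:300,:798].copy() if 0 else np.pad(c(t['color'],170,140,133,50,6),((0,0),(0,2),(0,0)))
cv2.imwrite('pics/d.png',im)
```

```text
t 5.35 p [ 0.4665 -0.168   0.2996] tooly yaw -14.22 tilt z [-0.002  0.001 -1.   ] F [-1.03 -0.24 -5.52] T [0.   0.03 0.03] open 0.0493 grip 53.8
F [-0.3769748   0.2649984  -6.29526705]
```

View pics/d.png

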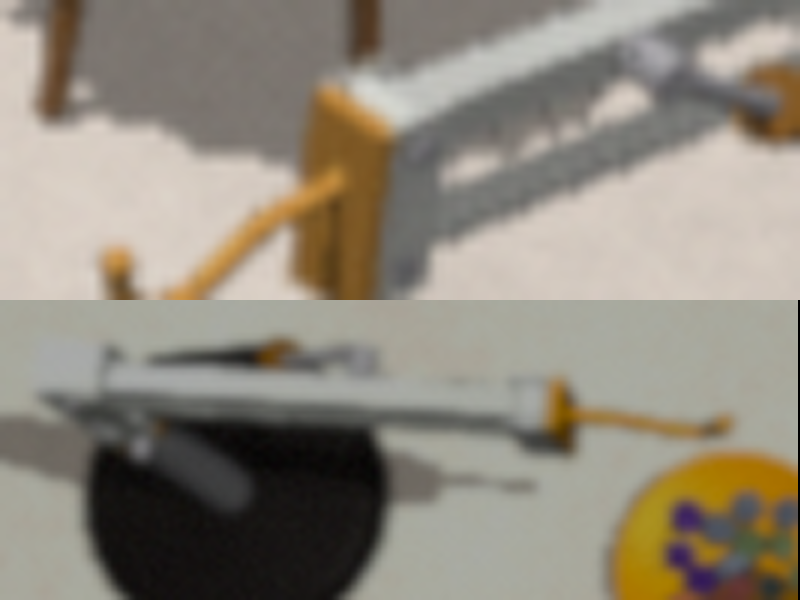

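Run:
```python
from h import *
t=np.load('pics/t3.npy',allow_pickle=True).item();s=np.load('pics/s3.npy',allow_pickle=True).item()
tip=two(t,(291.2,160.3),s,(376.6,175.6)); root=two(t,(266,158.3),s,(398.3,167.8))
# bracket plate top edge mid: top (558,85)/6, scene (362,108)/10
br=two(t,(170+556/6,140+92/6),s,(365+35.5,150+11))
for n,p in(('tip',tip),('root',root),('br',br)): print(n,p[0].round(4),round(p[1],4))
for a,b in((root[0],tip[0]),(br[0],tip[0]),(np.array([.662,.447,0]),tip[0])):
    v=(b-a)[:2]; print('len',np.linalg.norm(v),'hook x yaw',np.degrees(np.arctan2(v[1],v[0])))
# arm top bar centreline in top view at z~.335
A=onz(t,170+110/6,140+80/6,.36);B=onz(t,170+520/6,140+102/6,.33); v=(B-A)[:2]; print('arm',A,B,np.degrees(np.arctan2(v[1],v[0])))
```

```text
tip [0.6194 0.1198 0.3235] 0.0006
root [0.6299 0.1953 0.3126] 0.0006
br [0.6322 0.2006 0.3335] 0.003
len 0.07626793672437353 hook x yaw -97.94975140352669
len 0.08186327797564677 hook x yaw -99.05819494386462
len 0.33001263099662687 hook x yaw -97.42435399024467
arm [0.6370629  0.40948795 0.36      ] [0.62970032 0.21978441 0.33      ] -92.22259009506894
```

Run:
```python
from h import *
delta((.6112,.0603,.298),-7.8)
```

```text
t 5.35 p [ 0.4665 -0.168   0.2996] tooly yaw -14.22 tilt z [-0.002  0.001 -1.   ] F [-1.03 -0.24 -5.52] T [0.   0.03 0.03] open 0.0493 grip 53.8
shift units [5.14 1.68 0.03] world d [ 0.1447  0.2283 -0.0016]
az units -0.8
```

Request:
play_rows:
  series:
    - [0, [0.3, 0.1, 0], [0, 0, 0]]
    - [0, [0.6, 0.2, 0], [0, 0, 0]]
    - [0, [0.7, 0.23, 0], [0, 0, 0]]
    - [0, [0.8, 0.26, 0], [0, 0, 0]]
    - [0, [0.8, 0.26, 0], [0, 0, 0]]
    - [0, [0.8, 0.26, 0], [0, 0, 0]]
    - [0, [0.7, 0.23, 0], [0, 0, 0]]
    - [0, [0.4, 0.14, 0.03], [0, 0, 0]]

```text
t: 6.35
tool_pos: [0.6117, 0.0608, 0.2993]
tool_rot: [-2.477, -1.932, 0.001]
contact_force: [0.1, -0.3, -6.2]
opening: 0.0494
grip_force: 53.7
```

Request:
play_rows:
  series:
    - [0, [0, 0, 0], [0, 0, -0.3]]
    - [0, [0, 0, 0], [0, 0, -0.3]]
    - [0, [0, 0, 0], [0, 0, -0.2]]
    - [0, [0, 0, 0], [0, 0, 0]]
    - [0, [0, 0, 0], [0, 0, 0]]

```text
t: 6.98
tool_pos: [0.611, 0.0582, 0.2998]
tool_rot: [-2.368, -2.064, 0.0]
contact_force: [-0.7, 0.3, -6.3]
opening: 0.0491
grip_force: 54.0
```

Run:
```python
from h import *
delta((.6112,.0603,.298),-7.8)
w=grab('wrist');t=grab('top');s=grab('scene')
for n,d in(('w',w),('t',t),('s',s)): np.save(f'pics/{n}4.npy',d,allow_pickle=True)
def c(i,x,y,w,h,k): return cv2.resize(i[y:y+h,x:x+w],(w*k,h*k),interpolation=cv2.INTER_CUBIC)
im=np.zeros((600,800,3),np.uint8)
im[:300,:400]=c(s['color'],315,130,100,75,4)
im[:300,400:]=c(t['color'],240,130,100,75,4)
im[300:,:600]=c(w['color'],180,60,300,150,2)
cv2.imwrite('pics/e.png',im)
```

```text
t 6.97 p [0.611  0.0582 0.2998] tooly yaw -7.85 tilt z [-0.  0. -1.] F [-0.66  0.31 -6.27] T [ 0.04  0.03 -0.  ] open 0.0491 grip 54.0
shift units [ 0.04 -0.    0.04] world d [ 0.0002  0.0021 -0.0018]
az units -0.01
```

View pics/e.png

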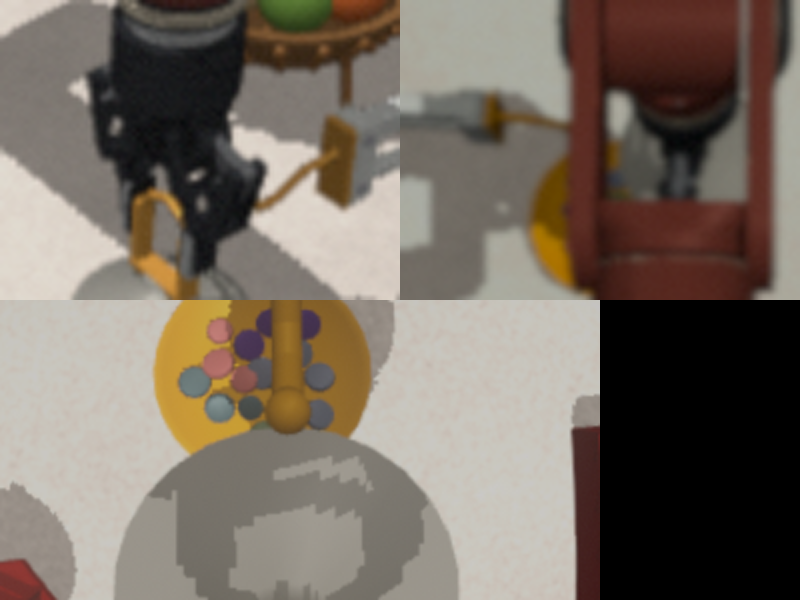

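Run:
```python
from h import *
w=np.load('pics/w4.npy',allow_pickle=True).item()
s=np.load('pics/s3.npy',allow_pickle=True).item();t=np.load('pics/t3.npy',allow_pickle=True).item()
p=(323.8,115.3)
print(onz(w,*p,.3235),two(w,p,s,(376.6,175.6)),two(w,p,t,(291.2,160.3)))
print('root dir',onz(w,180+286/2,60,.312))
# stirrup/lantern check in wrist: roof circle centre at eaves height
W=R.from_rotvec(w['obs']['tool_rot']).as_matrix(); T=np.array(w['obs']['tool_pos']); 
for P in (onz(w,*p,.3235),): print('tip in tool',W.T@(P-T))
```

```text
[0.62029078 0.12258569 0.3235    ] (array([0.6194327 , 0.12192447, 0.32222104]), np.float64(0.002118589381441339)) (array([0.62073006, 0.12127015, 0.31522694]), np.float64(0.0023688682629431214))
root dir [0.62311626 0.14565739 0.312     ]
tip in tool [ 0.06501747  0.00037444 -0.02372362]
```

Request:
play_rows:
  series:
    - [0, [0.2, 0, 0], [0, 0, 0]]
    - [0, [0.2, 0, 0], [0, 0, 0]]
    - [0, [0.2, 0, 0], [0, 0, 0]]
    - [0, [0.2, 0, 0], [0, 0, 0]]
    - [0, [0.2, 0, 0], [0, 0, 0]]
    - [0, [0.1, 0, 0], [0, 0, 0]]
    - [0, [0, 0, 0], [0, 0, 0]]
    - [0, [0, 0, 0], [0, 0, 0]]

```text
t: 8.12
tool_pos: [0.6186, 0.1126, 0.2998]
tool_rot: [2.368, 2.064, -0.0]
contact_force: [0.6, 0.5, -5.2]
opening: 0.0491
grip_force: 54.0
```

Run:
```python
from h import *
delta((.6227,.1425,.298),-7.8)
w=grab('wrist');s=grab('scene')
np.save('pics/w5.npy',w,allow_pickle=True)
def c(i,x,y,w,h,k): return cv2.resize(i[y:y+h,x:x+w],(w*k,h*k),interpolation=cv2.INTER_CUBIC)
im=np.zeros((600,800,3),np.uint8)
im[:,:400]=c(s['color'],330,130,80,120,5)
im[:600,400:]=c(w['color'],224,40,200,300,2)
cv2.imwrite('pics/f.png',im)
```

```text
t 8.12 p [0.6186 0.1126 0.2998] tooly yaw -7.83 tilt z [-0. -0. -1.] F [ 0.59  0.48 -5.19] T [ 0.01  0.01 -0.05] open 0.0491 grip 54.0
shift units [0.6  0.   0.04] world d [ 0.0041  0.0299 -0.0018]
az units -0.0
```

View pics/f.png

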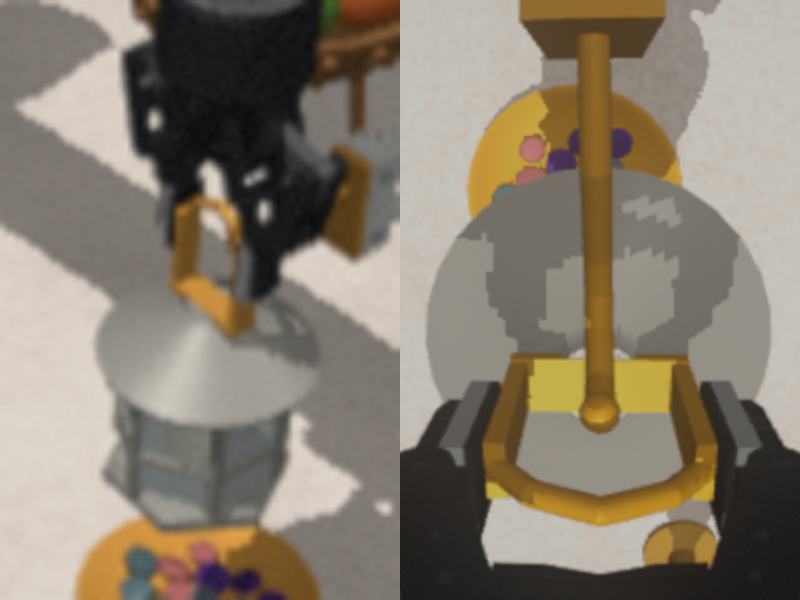

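Request:
play_rows:
  series:
    - [0, [0.15, 0, 0], [0, 0, 0]]
    - [0, [0.15, 0, 0], [0, 0, 0]]
    - [0, [0.15, 0, 0], [0, 0, 0]]
    - [0, [0.13, 0, 0], [0, 0, 0]]
    - [0, [0, 0, 0], [0, 0, 0]]
    - [0, [0, 0, 0.2], [0, 0, 0]]
    - [0, [0, 0, 0.2], [0, 0, 0]]
    - [0, [0, 0, 0], [0, 0, 0]]

```text
t: 9.22
tool_pos: [0.6215, 0.1412, 0.2774]
tool_rot: [-2.366, -2.063, 0.005]
contact_force: [0.2, 0.3, -6.8]
opening: 0.0489
grip_force: 53.9
```

Run:
```python
from h import *
delta((.6227,.1415,.2585),-7.8)
w=grab('wrist')
cv2.imwrite('pics/g.png',cv2.resize(w['color'][40:340,224:424],(400,600)))
```

```text
t 9.22 p [0.6215 0.1412 0.2774] tooly yaw -7.83 tilt z [-0.004 -0.    -1.   ] F [ 0.22  0.29 -6.82] T [-0.01 -0.    0.05] open 0.0489 grip 53.9
shift units [0.01 0.02 0.38] world d [ 0.0012  0.0003 -0.0189]
az units -0.0
```

View pics/g.png

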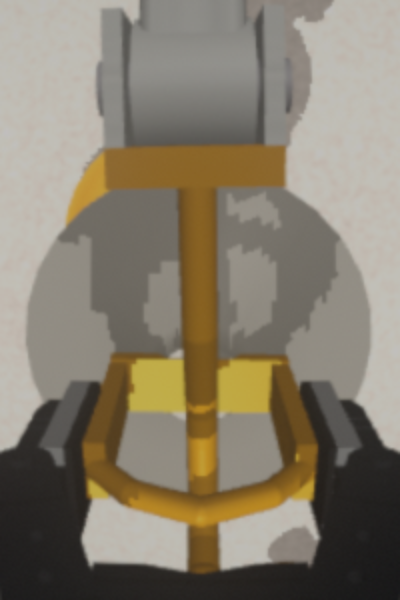

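The arch now lies over the hook bar with the tip through it. I'll check the link slope, so the lowering can follow its arc.

Run:
```python
from h import *
s=np.load('pics/s3.npy',allow_pickle=True).item();t=np.load('pics/t3.npy',allow_pickle=True).item()
# top rear corner region of arm at post: upper bar's far end; crop c: scene (285,405) of 3x crop at (365,125), offset y375
print(two(t,(170+70/6,140+65/6),s,(365+288/3,125+(405-375)/3)))
print('bar near end',two(t,(170+530/6,140+98/6),s,(365+38,150+10)))
```

```text
(array([0.6590901 , 0.44714934, 0.3094638 ]), np.float64(0.00017622531307061337))
bar near end (array([0.63070413, 0.21393583, 0.32888012]), np.float64(0.0031738785657146828))
```

Request:
play_rows:
  series:
    - [0, [0, 0.02, 0.08], [0, 0, 0]]
    - [0, [0, 0, 0.08], [0, 0, 0]]
    - [0, [0, 0, 0.06], [0, 0, 0]]
    - [0, [0, 0, 0.04], [0, 0, 0]]
    - [0, [0, 0, 0.02], [0, 0, 0]]
    - [0, [0, 0, 0], [0, 0, 0]]
    - [0, [0, 0, 0], [0, 0, 0]]
    - [0, [0, 0, 0], [0, 0, 0]]

```text
t: 10.28
tool_pos: [0.6235, 0.1415, 0.266]
tool_rot: [2.368, 2.065, 0.0]
contact_force: [0.3, -0.3, -5.9]
opening: 0.049
grip_force: 54.0
```

```bash
cat > st.py <<'E'
from h import *
F=[];T=[]
for i in range(6):
    w=grab('wrist'); F.append(w['obs']['contact_force']); T.append(w['obs']['wrist_torque'])
np.save('pics/wl.npy',w,allow_pickle=True)
delta(None); W=R.from_rotvec(w['obs']['tool_rot']).as_matrix()
print('meanF',np.mean(F,0).round(2),'tool',(W.T@np.mean(F,0)).round(2),'T',np.mean(T,0).round(3))
E
python3 st.py
```

```text
t 10.57 p [0.6235 0.1415 0.2658] tooly yaw -7.81 tilt z [ 0.  0. -1.] F [-0.08 -0.32 -6.87] T [ 0.04 -0.02 -0.01] open 0.0488 grip 54.0
meanF [ 0.17 -0.07 -5.87] tool [-0.04  0.18  5.87] T [ 0.016 -0.014  0.   ]
```

Request:
play_rows:
  series:
    - [0, [0, 0, 0.02], [0, 0, 0]]
    - [0, [0, 0, 0.02], [0, 0, 0]]
    - [0, [0, 0, 0.02], [0, 0, 0]]
    - [0, [0, 0, 0.02], [0, 0, 0]]
    - [0, [0, 0, 0.02], [0, 0, 0]]
    - [0, [0, 0, 0.02], [0, 0, 0]]
    - [0, [0, 0, 0.02], [0, 0, 0]]
    - [0, [0, 0, 0.02], [0, 0, 0]]

```text
t: 11.58
tool_pos: [0.6237, 0.1413, 0.2583]
tool_rot: [2.367, 2.064, 0.001]
contact_force: [0.1, -1.2, -4.3]
opening: 0.0492
grip_force: 54.1
```

Request:
play_rows:
  series:
    - [0, [0, 0, 0.02], [0, 0, 0]]
    - [0, [0, 0, 0.02], [0, 0, 0]]
    - [0, [0, 0, 0.02], [0, 0, 0]]
    - [0, [0, 0, 0.02], [0, 0, 0]]
    - [0, [0, 0, 0.02], [0, 0, 0]]
    - [0, [0, 0, 0.02], [0, 0, 0]]
    - [0, [0, 0, 0.02], [0, 0, 0]]
    - [0, [0, 0, 0.02], [0, 0, 0]]

```text
t: 12.58
tool_pos: [0.6235, 0.1414, 0.2498]
tool_rot: [2.368, 2.065, 0.0]
contact_force: [-0.7, -1.8, -2.4]
opening: 0.0492
grip_force: 54.2
```

```bash
python3 st.py
```

```text
t 12.88 p [0.6235 0.1414 0.2498] tooly yaw -7.81 tilt z [-0.  0. -1.] F [-0.71 -1.38 -3.45] T [-0.16  0.13 -0.02] open 0.0491 grip 54.3
meanF [-0.69 -1.44 -2.73] tool [-1.52 -0.49  2.73] T [-0.189  0.056 -0.018]
```

Request:
play_rows:
  series:
    - [0, [-0.02, -0.01, 0], [0, 0, 0]]
    - [0, [-0.02, -0.01, 0], [0, 0, 0]]
    - [0, [-0.02, 0, 0], [0, 0, 0]]
    - [0, [0, 0, 0], [0, 0, 0]]
    - [0, [0, 0, 0], [0, 0, 0]]

```text
t: 13.5
tool_pos: [0.622, 0.1388, 0.2498]
tool_rot: [-2.367, -2.065, -0.0]
contact_force: [-0.6, 3.1, -3.5]
opening: 0.0492
grip_force: 54.3
```

```bash
python3 st.py
```

```text
t 13.8 p [0.6221 0.1387 0.2498] tooly yaw -7.81 tilt z [-0.  0. -1.] F [ 0.19  2.68 -2.84] T [ 0.45 -0.03 -0.03] open 0.049 grip 54.3
meanF [ 0.2   3.5  -2.73] tool [ 3.49 -0.28  2.73] T [ 0.462 -0.008  0.006]
```

Request:
play_rows:
  series:
    - [0, [0.02, 0, 0], [0, 0, 0]]
    - [0, [0.01, 0, 0], [0, 0, 0]]
    - [0, [0, 0, 0], [0, 0, 0]]
    - [0, [0, 0, 0], [0, 0, 0]]

```text
t: 14.3
tool_pos: [0.6223, 0.1396, 0.2498]
tool_rot: [2.368, 2.064, -0.001]
contact_force: [-0.3, -1.3, -3.0]
opening: 0.0488
grip_force: 54.3
```

```bash
python3 st.py
```

```text
t 14.6 p [0.6223 0.14   0.2498] tooly yaw -7.82 tilt z [ 0. -0. -1.] F [-0.22 -2.28 -2.61] T [-0.13 -0.02  0.  ] open 0.0492 grip 54.3
meanF [-0.33 -1.67 -3.  ] tool [-1.7 -0.1  3. ] T [-0.193  0.031 -0.002]
```

Request:
play_rows:
  series:
    - [0, [-0.007, 0, 0.02], [0, 0, 0]]
    - [0, [0, 0, 0.02], [0, 0, 0]]
    - [0, [0, 0, 0.02], [0, 0, 0]]
    - [0, [0, 0, 0.02], [0, 0, 0]]
    - [0, [0, 0, 0.02], [0, 0, 0]]
    - [0, [0, 0, 0.02], [0, 0, 0]]
    - [0, [0, 0, 0.02], [0, 0, 0]]
    - [0, [0, 0, 0.02], [0, 0, 0]]

```text
t: 15.6
tool_pos: [0.6223, 0.1396, 0.2418]
tool_rot: [2.368, 2.065, -0.0]
contact_force: [0.1, -2.1, -1.6]
opening: 0.0492
grip_force: 54.3
```

```bash
python3 st.py
```

```text
t 15.9 p [0.6223 0.1397 0.2418] tooly yaw -7.82 tilt z [ 0. -0. -1.] F [-0.07 -2.64 -1.87] T [-0.27 -0.02 -0.04] open 0.0493 grip 54.3
meanF [ 0.09 -2.06 -2.1 ] tool [-2.03  0.37  2.1 ] T [-0.277  0.013  0.006]
```

Request:
play_rows:
  series:
    - [0, [-0.012, 0, 0.02], [0, 0, 0]]
    - [0, [0, 0, 0.02], [0, 0, 0]]
    - [0, [0, 0, 0.02], [0, 0, 0]]
    - [0, [0, 0, 0.02], [0, 0, 0]]
    - [0, [0, 0, 0.02], [0, 0, 0]]
    - [0, [0, 0, 0.02], [0, 0, 0]]
    - [0, [0, 0, 0.02], [0, 0, 0]]
    - [0, [0, 0, 0.02], [0, 0, 0]]

```text
t: 16.9
tool_pos: [0.6222, 0.1392, 0.2338]
tool_rot: [2.368, 2.065, 0.0]
contact_force: [-0.4, 0.8, -1.3]
opening: 0.0493
grip_force: 54.4
```

```bash
python3 st.py
```

```text
t 17.2 p [0.6221 0.1392 0.2338] tooly yaw -7.81 tilt z [-0.  0. -1.] F [ 0.82  0.51 -2.16] T [ 0.16 -0.01  0.03] open 0.049 grip 54.4
meanF [ 0.31  0.95 -1.27] tool [0.98 0.18 1.27] T [ 0.073 -0.047 -0.019]
```

Request:
play_rows:
  series:
    - [0, [0.003, 0, 0.02], [0, 0, 0]]
    - [0, [0, 0, 0.02], [0, 0, 0]]
    - [0, [0, 0, 0.02], [0, 0, 0]]
    - [0, [0, 0, 0.02], [0, 0, 0]]
    - [0, [0, 0, 0.02], [0, 0, 0]]
    - [0, [0, 0, 0.02], [0, 0, 0]]
    - [0, [0, 0, 0.02], [0, 0, 0]]
    - [0, [0, 0, 0.02], [0, 0, 0]]

```text
t: 18.2
tool_pos: [0.6222, 0.1393, 0.2258]
tool_rot: [2.368, 2.065, 0.0]
contact_force: [0.5, -0.2, -1.5]
opening: 0.0491
grip_force: 54.5
```

```bash
python3 st.py; python3 st.py|tail -1
```

```text
t 18.5 p [0.6222 0.1393 0.2258] tooly yaw -7.82 tilt z [ 0. -0. -1.] F [ 0.45 -1.26 -0.79] T [-0.07  0.06 -0.  ] open 0.0493 grip 54.5
meanF [ 0.11 -0.47 -0.6 ] tool [-0.45  0.17  0.6 ] T [-0.081  0.015  0.001]
meanF [-0.46 -0.68 -0.67] tool [-0.74 -0.36  0.67] T [-0.092  0.014 -0.005]
```

Request:
play_rows:
  series:
    - [0, [-0.002, 0, 0.02], [0, 0, 0]]
    - [0, [0, 0, 0.02], [0, 0, 0]]
    - [0, [0, 0, 0.02], [0, 0, 0]]
    - [0, [0, 0, 0.02], [0, 0, 0]]
    - [0, [0, 0, 0.02], [0, 0, 0]]
    - [0, [0, 0, 0.01], [0, 0, 0]]
    - [0, [0, 0, 0], [0, 0, 0]]
    - [0, [0, 0, 0], [0, 0, 0]]

```text
t: 19.8
tool_pos: [0.6222, 0.1393, 0.2203]
tool_rot: [-2.367, -2.065, -0.0]
contact_force: [1.1, 0.1, -0.3]
opening: 0.0491
grip_force: 54.6
```

```bash
python3 st.py; python3 st.py|tail -1;python3 st.py|tail -1
```

```text
t 20.1 p [0.6222 0.1393 0.2203] tooly yaw -7.81 tilt z [ 0.  0. -1.] F [0.64 1.14 0.75] T [ 0.18 -0.06 -0.02] open 0.0488 grip 54.6
meanF [0.41 0.7  0.03] tool [ 0.75  0.32 -0.03] T [ 0.107 -0.049 -0.017]
meanF [0.32 1.36 0.01] tool [ 1.4   0.13 -0.01] T [ 0.18  -0.074  0.005]
meanF [ 0.53  1.28 -0.06] tool [1.34 0.35 0.06] T [ 0.173 -0.067 -0.002]
```

Request:
play_rows:
  force: 20
  series:
    - [0, [0.006, 0, 0], [0, 0, 0]]
    - [0, [0, 0, 0], [0, 0, 0]]
    - [0, [0, 0, 0], [0, 0, 0]]
    - [0, [0, 0, 0], [0, 0, 0]]

```text
t: 21.2
tool_pos: [0.6222, 0.1393, 0.2203]
tool_rot: [2.368, 2.065, -0.0]
contact_force: [-0.4, 0.9, 0.3]
opening: 0.0489
grip_force: 54.6
```

```bash
python3 st.py; python3 st.py|tail -1;python3 st.py|tail -1
```

```text
t 21.5 p [0.6222 0.1394 0.2203] tooly yaw -7.82 tilt z [ 0. -0. -1.] F [ 0.07 -0.59 -0.72] T [-0.07 -0.02  0.01] open 0.0493 grip 54.6
meanF [ 0.22 -0.04  0.41] tool [-0.01  0.23 -0.41] T [-0.022 -0.024  0.011]
meanF [ 0.41 -0.33  0.18] tool [-0.27  0.45 -0.18] T [-0.077 -0.009  0.016]
meanF [ 0.4  -0.7   0.17] tool [-0.64  0.49 -0.17] T [-0.118 -0.029 -0.009]
```

Request:
play_rows:
  series:
    - [0.6, [0, 0, 0], [0, 0, 0]]
    - [0.65, [0, 0, 0], [0, 0, 0]]
    - [0.75, [0, 0, 0], [0, 0, 0]]
    - [0.85, [0, 0, 0], [0, 0, 0]]
    - [1, [0, 0, 0], [0, 0, 0]]
    - [1, [0, 0, 0], [0, 0, 0]]
    - [1, [0, 0, 0], [0, 0, 0]]
    - [1, [0, 0, 0], [0, 0, 0]]

```text
t: 23.1
tool_pos: [0.6222, 0.1395, 0.2203]
tool_rot: [2.368, 2.065, 0.0]
contact_force: [0.2, 0.6, 0.6]
opening: 0.0855
grip_force: 0.0
```

Run:
```python
from h import *
delta(None); a=np.load('pics/wl.npy',allow_pickle=True).item()['color']
def cen(c):
    k=cv2.inRange(cv2.cvtColor(c,cv2.COLOR_BGR2HSV),(15,110,50),(35,255,255))[200:310,250:400]; p=np.argwhere(k)[:,::-1]+(250,200); return len(p),p.mean(0).round(1),p.min(0),p.max(0)
print(cen(a))
for i in range(5): print(cen(grab('wrist')['color']))
```

```text
t 23.1 p [0.6222 0.1395 0.2203] tooly yaw -7.81 tilt z [ 0. -0. -1.] F [0.23 0.55 0.63] T [-0.04  0.02 -0.  ] open 0.0855 grip 0.0
(6735, array([323.5, 254.2]), array([265, 200]), array([383, 309]))
(6738, array([324. , 255.1]), array([265, 200]), array([384, 309]))
(6736, array([324. , 255.1]), array([265, 200]), array([384, 309]))
(6731, array([324. , 255.1]), array([265, 200]), array([384, 309]))
(6729, array([324. , 255.1]), array([265, 200]), array([384, 309]))
(6734, array([324. , 255.1]), array([265, 200]), array([384, 309]))
```

Request:
play_rows:
  series:
    - [1, [0, 0, -0.1], [0, 0, 0]]
    - [1, [0, 0, -0.2], [0, 0, 0]]
    - [1, [0, 0, -0.3], [0, 0, 0]]
    - [1, [0, 0, -0.4], [0, 0, 0]]
    - [1, [0, 0, -0.5], [0, 0, 0]]
    - [1, [0, 0, -0.5], [0, 0, 0]]
    - [1, [0, 0, -0.5], [0, 0, 0]]
    - [1, [0, 0, -0.4], [0, 0, 0]]

```text
t: 24.35
tool_pos: [0.6225, 0.1395, 0.3683]
tool_rot: [2.366, 2.064, 0.004]
contact_force: [-0.4, -0.0, -1.0]
opening: 0.0859
grip_force: 0.0
```

Run:
```python
from h import *
delta(None)
P=None
for i in range(8):
    s=grab('scene'); c=s['color']
    if P is not None: d=cv2.absdiff(c,P); r=d[130:260,330:420]; print(r.max(),r.mean().round(3),(r.max(2)>40).sum())
    P=c
t=grab('top')
for n,x,y,w,h in(('bowl',190,310,60,55),('candle',285,293,35,48)):
    a=cv2.imread('pics/a.png'); print(n,cv2.absdiff(a,c)[y:y+h,x:x+w].mean().round(2))
# lantern pose: roof/stirrup in wrist
w=grab('wrist'); k=cv2.inRange(cv2.cvtColor(w['color'],cv2.COLOR_BGR2HSV),(15,110,50),(35,255,255))
np.save('pics/w9.npy',w,allow_pickle=True)
p=np.argwhere(k[140:230,270:380])[:,::-1]+(270,140); print(p.mean(0),p.min(0),p.max(0))
```

```text
t 24.35 p [0.6225 0.1395 0.3683] tooly yaw -7.81 tilt z [ 0.003  0.    -1.   ] F [-0.36 -0.   -0.99] T [-0.01 -0.   -0.02] open 0.0859 grip 0.0
43 1.723 4
36 1.377 0
40 1.572 0
38 1.487 0
36 1.355 0
36 1.262 0
37 1.163 0
bowl 1.3
candle 1.35
[320.92204568 179.22144985] [270 140] [354 227]
```

Request:
play_rows:
  series:
    - [1, [0, 0, -0.4], [0, 0, 0]]
    - [1, [0, 0, -0.4], [0, 0, 0]]
    - [1, [0, 0, -0.2], [0, 0, 0]]
    - [1, [0, 0, 0], [0, 0, 0]]
    - [1, [0, 0, 0], [0, 0, 0]]
    - [1, [0, 0, 0], [0, 0, 0]]
    - [1, [0, 0, 0], [0, 0, 0]]
    - [1, [0, 0, 0], [0, 0, 0]]

```text
t: 25.85
tool_pos: [0.6222, 0.1395, 0.4149]
tool_rot: [-2.367, -2.065, 0.001]
contact_force: [-0.1, -0.0, -0.3]
opening: 0.0853
grip_force: 0.0
```

Request:
play_rows:
  series:
    - [1, [0, 0, 0], [0, 0, 0]]
    - [1, [0, 0, 0], [0, 0, 0]]
    - [1, [0, 0, 0], [0, 0, 0]]
    - [1, [0, 0, 0], [0, 0, 0]]
    - [1, [0, 0, 0], [0, 0, 0]]
    - [1, [0, 0, 0], [0, 0, 0]]
    - [1, [0, 0, 0], [0, 0, 0]]
    - [1, [0, 0, 0], [0, 0, 0]]

```text
t: 26.85
tool_pos: [0.6222, 0.1395, 0.4153]
tool_rot: [-2.368, -2.065, -0.0]
contact_force: [-0.5, 0.3, 0.2]
opening: 0.0858
grip_force: 0.0
```

Run:
```python
from h import *
G=[]
for i in range(12): G.append(cv2.cvtColor(grab('scene')['color'],6)[160:260,335:410].astype(np.float32))
h=cv2.createHanningWindow((75,100),cv2.CV_32F)
print([np.round(cv2.phaseCorrelate(G[0],g,h)[0],3).tolist() for g in G[1:]])
s=grab('scene')['color']; hsv=cv2.cvtColor(s,40)
k=cv2.inRange(hsv,(10,110,60),(32,255,255))[160:225,350:400]; p=np.argwhere(k)[:,::-1]+(350,160); print('stirrup/hook brass px',len(p),p.mean(0),p.min(0),p.max(0))
d=imaging.get_image('scene'); e=np.array([.6222,.1393,.2608])
print('expected eye',proj(d,e),'foot',proj(d,e-[0,0,.183]),'tip',proj(d,e+[-.003,-.02,.026]))
crop=cv2.resize(s[150:290,330:430],None,fx=4,fy=4); cv2.imwrite('pics/z.png',crop)
```

```text
[[0.551, 0.027], [0.553, 0.062], [0.494, -0.001], [0.516, 0.052], [0.504, 0.059], [0.564, 0.023], [0.592, 0.082], [0.672, 0.03], [0.591, 0.029], [0.625, -0.046], [0.561, 0.058]]
stirrup/hook brass px 403 [384.95037221 193.29776675] [370 160] [399 214]
expected eye [380.37365425 191.45314793] foot [375.31366119 238.90822997] tip [375.24596419 186.85039993]
```

```bash
python3 -c "
from station import ctrl
print(ctrl.finish_job())"
```

```text
the job is handed in; nothing more can be done
None
```

I've handed the job in: the lantern hangs still and free in the hook, with its weight off the wrist before I let go, and the bowl and candlestick look unmoved in the camera images.

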